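Find the warped print and scrap it

ROBOT

A 7-joint arm with a two-finger parallel gripper is mounted at the origin on the work surface. World frame = base frame: x ahead of the robot, y to its left, z up, the work surface at z = 0. Lengths are in mm, angles in degrees, forces in N, time in s.
With the tool pointing down it reaches from about 400 to 875 mm from the base axis. Payload 6.5 kg.
Tool frame: the origin (TCP) lies at the very end of the fingers, on their centre line; the grasp point (between the pads) lies 19 mm behind it; x points along the fingers, y is the direction in which the jaws open and shut, and the axes are right-handed (so a half turn about x gives the same grasp; the last joint's range is limited). The gripper opens to 88 mm and grips with 3 to 60 N. Pads are 18 mm wide; open, the fingers measure 123 mm over their backs; the gripper's body (75 mm by 187 mm) begins 45 mm behind the grasp point.
Start: joints at [-69.511, 30.733, -0.252, 88.115, 0.149, 61.152, -4.079], TCP at [267.292, 592.491, 238.716] pointing down, gripper open.
Joint ranges: [-154.64, 154.64], [-21.42, 123.67], [-72.66, 72.17], [13.99, 137.28], [-74.86, 254.86], [10.95, 109.41], [-158.01, 158.01]. Speed limits (degrees/s): [136.94, 136.94, 180, 180, 180, 180, 180].

INTERFACE

Orientations are given as [roll, pitch, yaw] about the fixed x, y, z axes, in that order (R = Rz(yaw) Ry(pitch) Rx(roll)).
In Python, from rig import r gives the robot as it stands.
- The arm moves only by the shell command python3 -m pendant 'ROWS' [FORCE]. ROWS is JSON, a list that holds one entry, the list of rows, each a list of 5 numbers: the shift along the tool's x, y, z in cm, then the turn about the tool's x in degrees, then the closure, from 0 (fully open) to 1 (shut). In form: [[[tx, ty, tz, yaw, grip], ...]]. A call has 1 to 10 rows; each row shifts and turns the commanded pose from where the row before left it, along the tool's axes as they then stand; what a row does not reach is not made up. A row lasts 1/10 s, in which the tool goes at most 50 mm and 8.59 degrees, less where a joint would pass 70% of its speed; a pose out of reach is approached as far as the arm can. A call with a gripper value outside its range is refused whole. The fingers move at their own pace and stop on an object; FORCE is the grip in N (left out, the last holds). Time passes only in rows, so rows that do not move let the fingers close. It gives the time, the measured TCP pose, the force and the opening at its end, in the units of the state.
- r.read_state(): the state, without advancing time (a new reading comes with each control period).
- r.snapshot(name): name is "side" or "top"; returns a dict with "frame" (420x560x3 uint8, blue, green, red), "z_map" (420x560 float32, mm along the optical axis (not along the pixel's ray), 0 where there is no reading), "vfov" (degrees; the focal length in pixels is half the picture's height over the tangent of half this angle, whatever the lens; pixels are square), "cx", "cy" (the principal point, pixels), "distortion" ([k1, k2, p1, p2, k3] as OpenCV has them; the pictures are not rectified), "origin" and "orientation" of the camera in the world. Camera axes: x right, y down, z forward; pixel columns grow to the right and rows downward; lengths in mm; the calibration is good to about 2 mm. A picture is of the moment at which its call begins.
- r.hand_in(): hands the job in, once; it reports no verdict.
The state is a dict: "clock": time; "joints": joint angles; "joint_vel": joint speeds; "tau": joint torques, N m; "position": TCP position; "orientation": TCP orientation; "wrist_force": force on the tool from outside, world axes, zero at the start; "torque": the same for the moment, N m; "opening": finger opening in mm.
Only numpy, scipy, OpenCV 4.12 (cv2) and the standard library are available. Lean on these libraries where they do the work, as an engineer would, in place of code of your own. Each camera call takes 0.05 s, during which the arm holds its last target. There are 200 camera calls.

TASK

Three purple printed jar lids lie on the bench; one has a warped underside. Press the lids from above at the rim, one after another, to find the one that rocks, then put that one into the yellow scrap bin and leave the two steady ones lying where they are.

Things in the scene. Friction and masses are not known exactly. Their poses are not given: they have to be found in the camera images.
- lid_a_knob (a point): Knob of one of three look-alike purple 3D-printed round jar lids, lying knob up on the bench: disc 100 mm across, flat top 10 mm above the bench, upright round knob in the middle, 24 mm across, from 10 to 40 mm up; about 60 g. This point is on the axis, half-way up the knob, 25 mm above the underside; z is the lid's axis, up. Any of the three may be the warped one.
- lid_b_knob (a point): Knob of another of the three lids, same look, size and point as lid_a. Pressed down on the rim (40 to 48 mm out from the axis), a steady lid neither leans nor gives; the warped one leans about 9 degrees under less than 1 N, its edge dropping 6 mm, and rocks back when let go. Any of the three may be the warped one.
- lid_c_knob (a point): Knob of the third lid, same look, size and point as lid_a. The lip of every lid stands 6 mm clear of the bench and all lie level at first: a steady lid on a flat foot 94 mm across, the warped one on a flat 24 mm across under its middle. Any of the three may be the warped one.
- scrap_bin: yellow open-topped scrap bin, fixed to the bench, 180 x 180 mm outside, 70 mm high, walls and floor 5 mm thick; origin at the centre of its underside, on the bench, z up. A like-sized blue tray of finished parts, on the other side of the lids, is not the scrap bin. The two change sides.
There are look-alikes about, which are no part of the job. What is shaped like the part that bears lid_a_knob but green is not meant. What is shaped like the part that bears lid_b_knob but pink is not meant.

How it is judged (in metres and radians):
On the way:
1. the warped lid, lying on the bench, is rocked by a press at its rim (leans more than 4.6 degrees under the fingers) (angle between lid_b_knob's own z axis and vertical between 0.08 and 0.4 rad and contact force between the fingers and lid_b above 0.15 N and height (world z) of lid_b_knob below 0.032 m), for 0.1 s.
At the end, for the whole second after the job is handed in: The warped lid lies at rest, any way up, down inside the yellow scrap bin; the two steady lids lie knob up (within 7 degrees) on the bench within 30 mm of where they began (x of lid_b_knob in the frame of scrap_bin between -0.08 and 0.08 m and y of lid_b_knob in the frame of scrap_bin between -0.08 and 0.08 m and z of lid_b_knob in the frame of scrap_bin below 0.06 m and linear speed of lid_b below 0.03 m/s and distance of each of lid_a_knob, lid_c_knob from where it was at the start of the episode below 0.03 m and angle between each of lid_a_knob, lid_c_knob's own z axis and vertical below 0.12 rad); the robot touches nothing.
It fails at once if a steady lid is tipped over or lifted off the bench (angle between any of lid_a_knob, lid_c_knob's own z axis and vertical above 0.5 rad or height (world z) of any of lid_a_knob, lid_c_knob above 0.05 m).
It also fails if it takes over 58 s, if anything falls off the work surface, if the arm or the gripper's body presses on something with over 40 N, if the wrist force passes 120 N, or if a joint passes its speed limit or range.

## Working session

There is one attempt and no reset: what is moved stays moved. The work goes in short steps, Python scripts to look and compute and a shell command to move; the robot and the scene stay as the last step left them, time stands still between calls to the robot, and variables do not carry over. Pictures are saved under pics/ and viewed, about 8 in all and at most 12, crops included, and the job is handed in when it is done.

```bash
mkdir -p pics; ls; python3 - <<'E'
from rig import r
import cv2,numpy as np
s=r.read_state();print({k:np.round(v,2) for k,v in s.items()})
for n in("top","side"):
    d=r.snapshot(n);cv2.imwrite(f"pics/{n}0.png",d["frame"]);np.savez(f"{n}0.npz",**d)
    print(n,{k:d[k] for k in d if k not in("frame","z_map")})
E
```

```text
pics
{'clock': np.float64(0.0), 'joints': array([-69.51,  30.78,  -0.25,  88.17,   0.15,  61.15,  -4.08]), 'joint_vel': array([0.04, 0.08, 0.02, 0.  , 0.02, 0.06, 0.04]), 'tau': array([ 0.000e+00, -5.710e+01,  9.900e-01, -2.516e+01, -6.000e-02,
        2.000e-02,  0.000e+00]), 'position': array([267.07, 591.95, 237.84]), 'orientation': array([ -85.78,   89.9 , -110.06]), 'wrist_force': array([ 0.16, -0.2 ,  0.23]), 'torque': array([ 0.01,  0.04, -0.04]), 'opening': np.float64(87.91)}
top {'vfov': 56.38197117303316, 'cx': 275.6958269934205, 'cy': 212.2500205704895, 'distortion': array([-0.00211668,  0.        ,  0.        ,  0.        ,  0.        ]), 'origin': array([ 305.77625317,   -8.46573123, 1019.03540212]), 'orientation': array([-170.12073303,    1.46783668,  -90.5057846 ])}
side {'vfov': 54.91674268147951, 'cx': 282.8225559383623, 'cy': 208.64205906803392, 'distortion': array([-0.07163476,  0.        ,  0.        ,  0.        ,  0.        ]), 'origin': array([  13.49232864, -484.21606782,  609.44139798]), 'orientation': array([-128.82099031,   -1.23055105,  -42.57554282])}
```

View pics/top0.png

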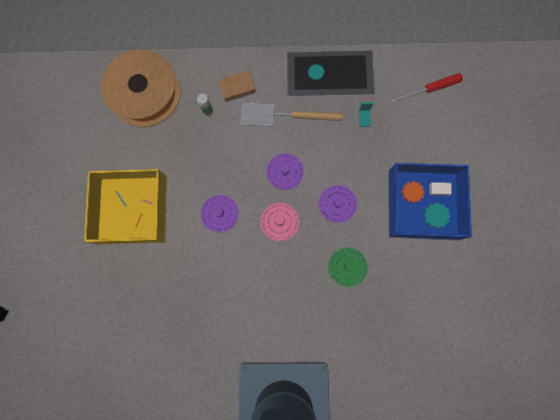

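View pics/side0.png

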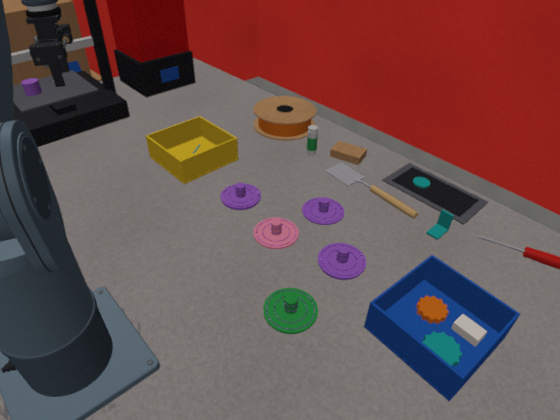

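Top view: purple lids at about (220,213), (285,171) and (338,204). The yellow bin is at (124,206), blue tray at (430,201), pink decoy at (280,222), green decoy at (348,267). The side view agrees.

```bash
cat >h.py <<'E'
import cv2,numpy as np
from scipy.spatial.transform import Rotation as R
from rig import r
def ray(d,px):
    f=210/np.tan(np.radians(float(d["vfov"])/2))
    K=np.array([[f,0,float(d["cx"])],[0,f,float(d["cy"])],[0,0,1]])
    u=cv2.undistortPoints(np.float32(px).reshape(-1,1,2),K,np.array(d["distortion"]))[:,0]
    return np.c_[u,np.ones(len(u))]@R.from_euler("xyz",d["orientation"],degrees=True).as_matrix().T
def onz(d,px,z):
    v=ray(d,px);o=np.array(d["origin"]);return o+v*((z-o[2])/v[:,2])[:,None]
def blobs(d,lo,hi,z,amin=300):
    m=cv2.inRange(cv2.cvtColor(np.array(d["frame"]),cv2.COLOR_BGR2HSV),lo,hi)
    m=cv2.morphologyEx(m,cv2.MORPH_CLOSE,np.ones((5,5)))
    out=[]
    for c in cv2.findContours(m,cv2.RETR_EXTERNAL,cv2.CHAIN_APPROX_NONE)[0]:
        if cv2.contourArea(c)>amin:
            p=onz(d,c.reshape(-1,2),z)[:,:2].astype(np.float32);out.append((c,p,cv2.minAreaRect(p)))
    return out
P=((125,80,50),(145,255,255)); Y=((20,120,60),(32,255,255))
def tool(): 
    s=r.read_state();return np.array(s["position"]),R.from_euler("xyz",s["orientation"],degrees=True).as_matrix(),s
def local(target):
    """cm along tool axes from the TCP to a world point"""
    p,M,s=tool();return np.round((np.array(target)-p)@M/10,2)
E
python3 - <<'E'
from h import *
for n in("top","side"):
    d=np.load(n+"0.npz")
    for nm,c,z in(("purple",P,10),("yellow",Y,70)):
        for _,p,b in blobs(d,*c,z): print(n,nm,np.round(b[0]),np.round(b[1]),round(b[2]), np.round(cv2.fitEllipse(p)[0]))
p,M,s=tool();print(M.round(2))
d=np.load("top0.npz")
print("bin floor",onz(d,[[124,206]],5).round())
# stereo check of knob tops: depth map height around purple
z=d["z_map"];vv,uu=np.mgrid[:420,:560]
v=ray(d,np.c_[uu.ravel(),vv.ravel()]);X=np.array(d["origin"])+v*z.ravel()[:,None]
for c,p,b in blobs(d,*P,10):
    m=np.zeros((420,560),np.uint8);cv2.drawContours(m,[c],-1,1,-1);q=X[m.ravel()>0]
    k=q[(q[:,2]>30)];print(len(q),np.percentile(q[:,2],[5,50,98]).round(),len(k),k.mean(0).round(1))
E
```

```text
top purple [482. 165.] [96. 95.] 0 [482. 164.]
top purple [ 503. -146.] [97. 99.] 88 [ 503. -145.]
top purple [592.  -9.] [99. 96.] 89 [593.  -9.]
top yellow [493. 389.] [186. 201.] 1 [492. 390.]
side purple [ 504. -148.] [102.  99.] 48 [ 504. -147.]
side purple [595. -10.] [101.  99.] 49 [595. -10.]
side purple [483. 163.] [106.  97.] 50 [483. 162.]
side yellow [477. 355.] [226. 269.] 1 [475. 356.]
[[-0.    0.41  0.91]
 [-0.    0.91 -0.41]
 [-1.   -0.    0.  ]]
bin floor [[505. 420.   5.]]
1101 [ 8. 10. 41.] 82 [470.  153.4  98.9]
1125 [ 7. 10. 42.] 84 [ 480.7 -129.9  144.4]
1061 [ 7. 10. 42.] 80 [576.9  -8.4  88.3]
```

```bash
python3 - <<'E'
from h import *
d=np.load("top0.npz")
z=d["z_map"];vv,uu=np.mgrid[:420,:560]
v=ray(d,np.c_[uu.ravel(),vv.ravel()])
X=np.array(d["origin"])+v*z.ravel()[:,None]
m=cv2.inRange(cv2.cvtColor(d["frame"],cv2.COLOR_BGR2HSV),*Y).ravel()>0
k=m&(X[:,2]>62)&(X[:,2]<76);print("bin rim",k.sum(),cv2.minAreaRect(X[k][:,:2].astype(np.float32)))
k=m&(X[:,2]>0)&(X[:,2]<10)&(X[:,1]>320);print("bin floor",k.sum(),X[k].min(0),X[k].max(0))
p,M,s=tool();zt=M[:,2]
for n,c in dict(A=(483,164),B=(504,-147),C=(594,-9.5)).items():
    t=np.array([*c,60])+42*zt;t[2]=60;print(n,t.round(),local(t))
E
```

```text
bin rim 781 ((495.83245849609375, 399.42626953125), (180.75115966796875, 181.5727996826172), 0.8755411505699158)
bin floor 3262 [4.17148546e+02 3.35383499e+02 7.74223552e-03] [606.48254369 488.81536968   9.98117103]
A [521. 147.  60.] [ 17.85 -30.11  41.48]
B [ 542. -164.   60.] [ 17.89 -57.6   56.18]
C [632. -27.  60.] [ 17.86 -41.36  58.73]
```

```bash
python3 -m pendant '[[[0,-2,2.7,0,1],[0,-2.5,3.4,0,1],[0,-2.7,3.7,0,1],[0,-2.7,3.7,0,1],[0,-2.7,3.7,0,1],[0,-2.7,3.7,0,1],[0,-2.7,3.7,0,1],[0,-2.7,3.7,0,1],[0,-2.7,3.7,0,1],[0,-2.7,3.7,0,1]]]' 20; python3 -c "
from h import *
print(local((521,147,60)))"
```

```text
clock: 1.1
position: [485.8, 206.0, 238.6]
orientation: [-137.4, 90.0, -161.7]
wrist_force: [0.6, 0.2, 0.1]
opening: 10.5
[17.86 -3.92  5.64]
```

```bash
python3 -m pendant '[[[2,-1.3,1.9,0,1],[3,-1.3,1.9,0,1],[4,-1.3,1.9,0,1],[4,0,0,0,1],[3,0,0,0,1],[1.9,0,0,0,1],[0,0,0,0,1],[0,0,0,0,1]]]' 20; python3 -c "
from h import *
print(local((521,147,12)),tool()[1].round(3))"
```

```text
clock: 1.9
position: [521.3, 148.7, 59.9]
orientation: [-125.3, 90.0, -149.6]
wrist_force: [1.1, -1.1, -0.1]
opening: 0.4
[ 4.79 -0.17  0.04] [[-0.     0.411  0.912]
 [-0.     0.912 -0.411]
 [-1.    -0.    -0.   ]]
```

```bash
python3 -m pendant '[[[2,-0.1,0,0,1],[1.8,0,0,0,1],[0.8,0,0,0,1],[0,0,0,0,1],[0,0,0,0,1]]]'; python3 -m pendant '[[[0.1,0,0,0,1],[0.1,0,0,0,1],[0.1,0,0,0,1],[0,0,0,0,1],[0,0,0,0,1],[0,0,0,0,1]]]'
```

```text
clock: 2.4
position: [521.7, 148.1, 14.8]
orientation: [42.4, 89.9, 18.1]
wrist_force: [0.3, 0.1, 0.8]
opening: 0.6
clock: 3.0
position: [520.9, 147.9, 10.7]
orientation: [-39.1, 90.0, -63.4]
wrist_force: [0.2, -0.4, -0.8]
opening: 0.6
```

```bash
python3 -m pendant '[[[0.1,0,0,0,1],[0.1,0,0,0,1],[0,0,0,0,1],[0,0,0,0,1],[0,0,0,0,1]]]'
```

```text
clock: 3.5
position: [521.0, 147.9, 10.4]
orientation: [130.5, 90.0, 106.2]
wrist_force: [-5.4, -1.4, 22.3]
opening: 0.3
```

Lid A at (483,164) doesn't give: 22 N at z = 10.4. It's steady, so next is lid C.

```bash
python3 -m pendant '[[[-2,0,0,0,1],[-4,0,0,0,1],[-2,0,0,0,1],[0,0,0,0,1]]]'; python3 -c "
from h import *
print(local((632,-27,15)))"
```

```text
clock: 3.9
position: [523.0, 148.5, 91.5]
orientation: [44.3, 89.7, 20.1]
wrist_force: [-0.0, 0.1, -0.4]
opening: 0.3
[  7.67 -11.54  17.12]
```

```bash
python3 -m pendant '[[[0,-1.9,2.9,0,1],[0,-1.9,2.8,0,1],[0,-1.9,2.8,0,1],[0,-1.9,2.8,0,1],[0,-2,2.9,0,1],[2,-1.9,2.9,0,1],[3,0,0,0,1],[2,0,0,0,1],[0.5,0,0,0,1],[0,0,0,0,1]]]'; python3 -c "
from h import *
print(local((632,-27,11)))"
```

```text
clock: 4.9
position: [628.4, -27.0, 12.4]
orientation: [-157.7, 89.9, 178.0]
wrist_force: [0.2, 0.4, -0.3]
opening: 0.2
[0.14 0.15 0.33]
```

```bash
python3 -m pendant '[[[0,0.1,0.3,0,1],[0.1,0,0,0,1],[0.1,0,0,0,1],[0.1,0,0,0,1],[0,0,0,0,1],[0,0,0,0,1],[0,0,0,0,1]]]'
```

```text
clock: 5.6
position: [632.7, -27.6, 10.8]
orientation: [16.7, 90.0, -7.6]
wrist_force: [0.2, 0.4, -0.0]
opening: 0.8
```

```bash
python3 -m pendant '[[[0.1,0,0,0,1],[0,0,0,0,1],[0,0,0,0,1],[0,0,0,0,1]]]'
```

```text
clock: 6.0
position: [632.7, -27.6, 9.8]
orientation: [5.8, 90.0, -18.5]
wrist_force: [0.1, -0.4, 1.1]
opening: 0.4
```

```bash
python3 -m pendant '[[[0.1,0,0,0,1],[0.1,0,0,0,1],[0,0,0,0,1],[0,0,0,0,1],[0,0,0,0,1]]]'
```

```text
clock: 6.5
position: [632.6, -27.6, 7.7]
orientation: [-39.7, 90.0, -64.0]
wrist_force: [-0.5, -0.8, -0.2]
opening: 0.4
```

Lid C gives way to z = 7.7 with almost no force. I'll press on to make the lean clear and take pictures of it.

```bash
python3 -m pendant '[[[0.1,0,0,0,1],[0.1,0,0,0,1],[0,0,0,0,1],[0,0,0,0,1],[0,0,0,0,1]]]'; python3 -c "
from h import *
d=r.snapshot('side');cv2.imwrite('pics/s1.png',cv2.resize(d['frame'][150:300,220:420],None,fx=4,fy=4))"
```

```text
clock: 7.0
position: [632.9, -27.7, 6.9]
orientation: [39.0, 90.0, 14.7]
wrist_force: [-2.7, 0.2, 10.7]
opening: 0.7
```

View pics/s1.png

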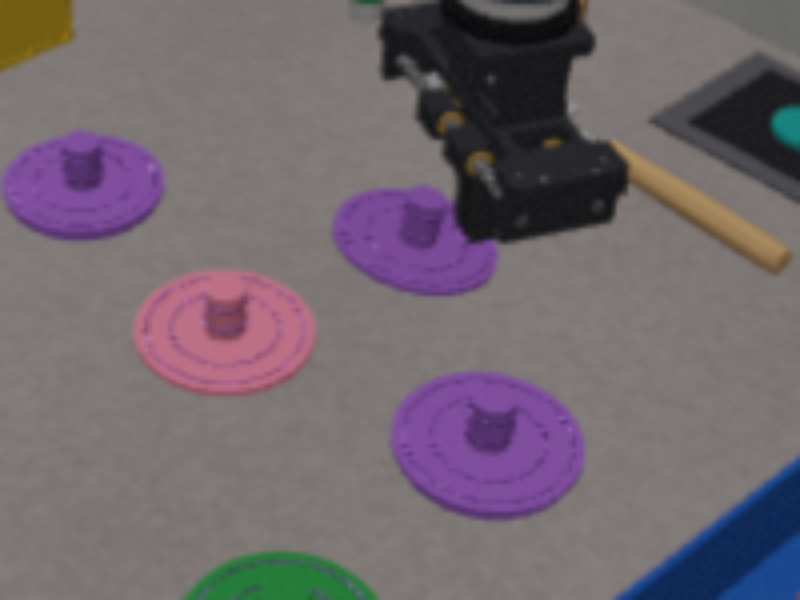

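The lid at crop (415,240) is visibly leaning toward the fingers, knob tilted, while the other purple lids lie level. So C is the warped one. Next I lift, let it rock back and find it again.

```bash
python3 -m pendant '[[[-1,0,0,0,1],[-3,0,0,0,1],[-4,0,0,0,1],[-2,0,0,0,0],[0,2,2,0,0],[0,2,3,0,0],[0,2,3,0,0],[0,2,2,0,0],[0,0,0,0,0]]]'; python3 - <<'E'
from h import *
for n in("top","side"):
    d=r.snapshot(n);cv2.imwrite(f"pics/{n}2.png",d["frame"])
    for _,p,b in blobs(d,*P,10): print(n,np.round(b[0]),np.round(b[1]))
print(local((594,-9.5,60)))
E
```

```text
clock: 7.95
position: [759.0, 6.8, 105.5]
orientation: [60.9, 89.9, 36.8]
wrist_force: [-0.6, 0.3, -0.7]
opening: 46.6
top [ 503. -146.] [97. 99.]
side [ 505. -147.] [101. 100.]
side [594. -10.] [101.  99.]
side [483. 163.] [106.  97.]
[  4.54  -7.92 -14.21]
```

```bash
python3 -m pendant '[[[0,-2,-3,0,0],[0,-2,-4,0,0],[0,-2,-4,0,0],[0,-1.9,-3.2,0,0],[1.5,0,0,0,0],[1.5,0,0,0,0],[0,0,0,0,0],[0,0,0,0,0]]]'; python3 - <<'E'
from h import *
print(local((593.5,-9.5,14)))
E
```

```text
clock: 8.85
position: [595.5, -9.4, 75.2]
orientation: [-130.9, 90.0, -155.1]
wrist_force: [0.7, 0.4, -1.1]
opening: 88.0
[ 6.12 -0.09 -0.18]
```

```bash
python3 -m pendant '[[[2,0,-0.2,0,0],[2,0,0,0,0],[1.6,0,0,0,0],[0.3,0,0,0,0],[0,0,0,0,0],[0,0,0,0,0.3],[0,0,0,0,1],[0,0,0,0,1],[0,0,0,0,1],[0,0,0,0,1]]]' 20; python3 -m pendant '[[[0,0,0,0,1],[0,0,0,0,1],[0,0,0,0,1],[0,0,0,0,1],[0,0,0,0,1]]]'
```

```text
clock: 9.85
position: [593.1, -8.6, 17.0]
orientation: [22.1, 90.0, -2.1]
wrist_force: [-0.2, -0.5, 0.1]
opening: 50.5
clock: 10.35
position: [592.9, -8.6, 16.7]
orientation: [-134.9, 90.0, -159.2]
wrist_force: [-1.0, -0.9, 0.2]
opening: 23.1
```

```bash
python3 -m pendant '[[[-0.5,0,0,0,1],[-1.5,0,0,0,1],[-3,0,0,0,1],[-3,0,0,0,1],[-3,0,0,0,1],[-2,0,0,0,1],[0,0,0,0,1],[0,0,0,0,1]]]' 30; python3 - <<'E'
from h import *
print(local((496,399,145)))
d=r.snapshot("side");cv2.imwrite("pics/s3.png",d["frame"])
E
```

```text
clock: 11.15
position: [593.0, -8.5, 147.3]
orientation: [33.3, 89.9, 9.0]
wrist_force: [-0.1, -0.4, -0.6]
opening: 23.1
[  0.22  33.16 -25.6 ]
```

View pics/s3.png

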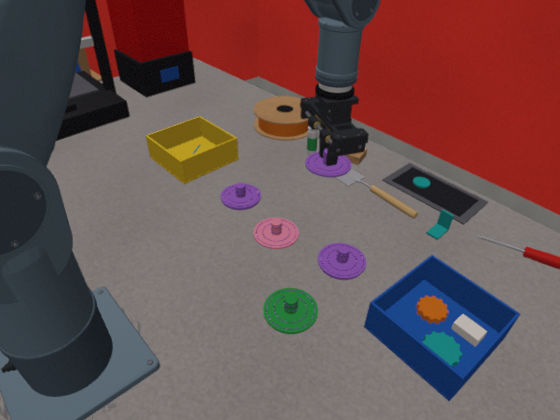

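The lid is in the gripper at (328,160) and the other two haven't moved. Carrying it to the bin.

```bash
python3 -m pendant '[[[0,1.5,-1.2,0,1],[0,2.3,-1.8,0,1],[0,2.8,-2.1,0,1],[0,3,-2.3,0,1],[0,3,-2.3,0,1],[0,3,-2.3,0,1],[0,3,-2.3,0,1],[0,3,-2.3,0,1],[0,3,-2.3,0,1],[0,3,-2.3,0,1]]]'; python3 -m pendant '[[[0,2.2,-1.8,0,1],[0,1.5,-1.2,0,1],[0,0.8,-0.7,0,1],[0,0,0,0,1],[0,0,0,0,1],[0,0,0,0,1]]]'; python3 - <<'E'
from h import *
print(local((496,399,30)))
E
```

```text
clock: 12.2
position: [511.8, 331.0, 145.1]
orientation: [-118.0, 89.8, -142.3]
wrist_force: [-0.3, -0.6, -0.5]
opening: 23.2
clock: 12.8
position: [499.0, 384.4, 146.7]
orientation: [-49.6, 89.9, -74.0]
wrist_force: [0.1, 0.2, -0.6]
opening: 23.1
[11.66  1.22 -0.88]
```

```bash
python3 -m pendant '[[[0,1.2,-0.9,0,1],[2,0,0,0,1],[3,0,0,0,1],[3,0,0,0,1],[2.5,0,0,0,1],[1,0,0,0,1],[0,0,0,0,1],[0,0,0,0,1]]]'
```

```text
clock: 13.6
position: [495.4, 401.8, 32.8]
orientation: [66.4, 89.9, 42.1]
wrist_force: [1.4, 0.3, 0.7]
opening: 23.3
```

```bash
python3 -m pendant '[[[0.6,0,0,0,1],[0,0,0,0,1],[0,0,0,0,0.4],[0,0,0,0,0.4],[0,0,0,0,0.4],[0,0,0,0,0.4],[-1,0,0,0,0.4],[-3,0,0,0,0.4],[-4,0,0,0,0.4],[-4,0,0,0,0.4]]]'; python3 -m pendant '[[[-3,0,0,0,0.4],[0,0,4,0,0.4],[0,0,4,0,0.4],[0,0,4,0,0.4],[0,0,4,0,0.4],[0,0,0,0,0.4],[0,0,0,0,0.4]]]'; python3 - <<'E'
from h import *
for n in("top","side"):
    d=r.snapshot(n);cv2.imwrite(f"pics/{n}4.png",d["frame"])
    for _,p,b in blobs(d,*P,10,200): print(n,np.round(b[0]),np.round(b[1]))
E
```

```text
clock: 14.6
position: [494.5, 400.8, 147.5]
orientation: [-104.6, 90.0, -128.9]
wrist_force: [0.5, 0.6, 0.6]
opening: 52.8
clock: 15.3
position: [641.1, 334.3, 176.0]
orientation: [2.1, 90.0, -22.3]
wrist_force: [-1.3, 0.4, 0.2]
opening: 52.9
top [482. 165.] [96. 95.]
top [497. 398.] [97. 88.]
top [ 503. -146.] [96. 98.]
side [ 504. -148.] [102.  99.]
side [483. 163.] [106.  97.]
side [503. 430.] [85. 60.]
```

View pics/side4.png

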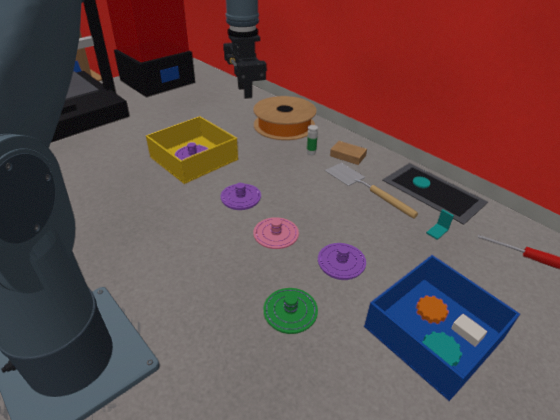

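View pics/top4.png

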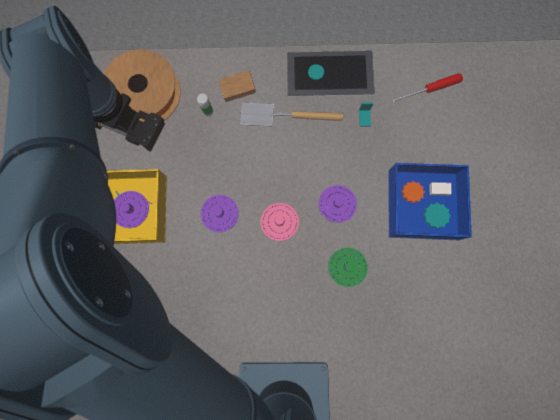

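The lid lies in the yellow bin, top view (130,209), side view (192,152). The steady ones are still at (220,213) and (338,204), and the gripper is clear.

```bash
python3 -m pendant '[[[-1,0,0,0,0.4],[0,0,0,0,0.4],[0,0,0,0,0.4],[0,0,0,0,0.4]]]'; python3 -c "
from rig import r
print(r.hand_in())"
```

```text
clock: 15.8
position: [640.2, 335.5, 185.9]
orientation: [177.2, 90.0, 153.0]
wrist_force: [-0.2, -1.5, -0.6]
opening: 52.7
the job is handed in; nothing more can be done
None
```

The warped lid is in the yellow scrap bin, and the job was handed in at about 16 s; no verdict is reported.

- **Finding it:** I pressed two lids at the rim. The one at (483, 164) held firm at 22 N. The one at (593, -9) sank from 10 mm to about 7 mm and was seen leaning, so it is the warped one. I did not press the third lid, at (504, -147), because the warped one had already been found.
- **Scrapping it:** I gripped the warped lid by its knob, lowered it into the bin and let go.
- **Last checks:** The top camera puts it at (497, 398), against a bin centre of (496, 399). The two steady lids measure within 1 mm of where they started, and the gripper is clear of everything. The side camera's (503, 430) for the lid in the bin disagrees. The bin wall hides part of it there and its height in the bin was not allowed for, so I discounted that reading.
- **Lean angle:** I judged the lean from the fingers' drop and the picture; I did not measure it.

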